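# Weigh the bracket that matches the sample

### The job

Move the jar and the bottle that stand in the way on the blue tray onto the grey side tray, both standing upright. Then take the bracket behind them that has the same shape as the sample lying on the tray's black strip (the edge nearest the robot) and lay it flat and gently on the middle of the balance pan, and leave it there. Finally stand the jar and the bottle back exactly where each of them stood, leaving the other bracket and both samples where they lie.

Things in the scene. Friction and masses are not known exactly. Their poses are not given: they have to be found in the camera images.
- caddy: Fixed blue tray, 250 (x) x 220 (y) mm, inner floor 6 mm and rim 12 mm above the bench, rim 5 mm thick. Origin: centre of its underside. Back row (x about +75 mm, y +-45): the two brackets. Middle (x about 0, y +-40): jar and bottle; either order in both rows. Front (x = -85): a black rubber strip 68 mm wide, flush with the floor, with one sample on it; which one varies.
- jar: Loose amber glass jar with black lid, the short wide one: body diameter 60 mm up to 70 mm, lid diameter 56 mm, 90 mm tall in all, about 0.25 kg. Origin: centre of its underside, z up.
- bottle: Loose white plastic bottle with grey cap, the tall slim one: body diameter 46 mm up to 92 mm, then a shoulder and a 28 mm cap, 120 mm tall in all, about 0.16 kg. Origin: centre of its underside, z up.
- bracket_L: Loose L-shaped aluminium bracket on the tray's back row, outline 50 x 50 mm, 16 mm thick, about 55 g, bars 14 mm wide. Origin: centre of the outline, on the underside. Long bar along y at x = -18 mm (y from -25 to +25); short bar along x at y = -18 mm (x from -11 to +25). Its yaw is within 0.4 rad of the tray's.
- bracket_T: Loose T-shaped aluminium bracket on the tray's back row, outline 50 x 50 mm, 16 mm thick, about 55 g, bars 14 mm wide. Origin: centre of the outline, on the underside. Cross bar along x at y = +18 mm (x from -25 to +25); stem along y at x = 0 (y from -25 to +11). Its yaw is within 0.4 rad of the tray's.
- sample_L: L-shaped sample, same shape and axes as the L bracket. It lies either on the tray's black strip (then the L bracket is wanted) or on a separate square cork mat beside the blue tray, far left or far right (then it does not count). Not to be moved.
- sample_T: T-shaped sample, same shape and axes as the T bracket. It lies either on the tray's black strip (then the T bracket is wanted) or on the separate cork mat (then it does not count). Not to be moved.
- side_tray: Fixed grey side tray, open, 250 (x) x 170 (y) mm outside, walls 5 mm thick and 20 mm high, inner floor 5 mm above the bench. Origin: centre of its underside. It has room for both containers side by side along its x. It stands left or right of the blue tray.
- balance: Fixed white laboratory balance on the other side, housing 250 (x) x 190 (y) mm and 54 mm high. Origin: on the bench under the centre of its round steel pan; the pan has a diameter of 120 mm and its flat top is 62 mm above the bench, immovable. The housing reaches from x = -170 to +80 mm, display at -x.
Things that resemble listed ones, but are neither listed nor needed, are in the scene too. What is shaped like the bottle but red is not meant.

How it is judged:
By the outcome, as a careful person would: the job done as asked, in the order asked, and still so for the second after the job is handed in, with the robot touching nothing.
It also fails if it takes over 125 s, if anything falls off the work surface, if the arm or the gripper's body presses on something with over 40 N, if the wrist force passes 120 N, or if a joint passes its speed limit or range.

### The arm

A 7-joint arm with a two-finger parallel gripper is mounted at the origin on the work surface. World frame = base frame: x ahead of the robot, y to its left, z up, the work surface at z = 0. Lengths are in m, angles in rad, forces in N, time in s.
With the tool pointing down it reaches from about 0.425 to 0.925 m from the base axis. Payload 6.8 kg.
Tool frame: the origin (TCP) lies at the very end of the fingers, on their centre line; the grasp point (between the pads) lies 19 mm behind it; z points along the fingers, y is the line along which they close (so a half turn about z gives the same grasp; the last joint's range is limited). The gripper opens to 85 mm and grips with 20 to 120 N. Pads are 22 mm wide; open, the fingers measure 114 mm over their backs; the gripper's body (76 mm by 85 mm) begins 54 mm behind the grasp point. The pads swing forward as they close: fully open they stand 13 mm farther back than shut.
Start: joints at [-1.247, 0.477, 0.022, 1.555, -0.011, 1.109, -0.083], TCP at [0.282, 0.613, 0.231] pointing down, gripper open.
Joint ranges: [-2.96, 2.96], [-0.34, 2.1], [-1.41, 1.46], [0.24, 2.44], [-1.37, 4.51], [0.17, 1.92], [-2.96, 2.96]. Speed limits (rad/s): [2.39, 2.39, 3.14, 3.14, 3.14, 3.14, 3.14].

### API

Orientations are given as a unit quaternion [w, x, y, z].
In Python, from station import monitor, eyes, bot gives the robot as it stands.
- The arm moves only by the tool creep_tool, called in YAML: its name, and indented under it one key for each argument. Schema: {"type":"object","properties":{"offsets":{"type":"array","items":{"type":"object","properties":{"dx":{"type":"number"},"dy":{"type":"number"},"dz":{"type":"number"},"spin":{"type":"number"},"finger_gap":{"type":"number"}},"additionalProperties":false,"required":["finger_gap"]},"minItems":1,"maxItems":20},"clamp_n":{"type":"number"},"only":{"type":"string"},"quiet":{"type":"boolean"},"lines":{"type":"string"}},"required":["offsets"],"additionalProperties":false}. offsets is a list of rows, 1 to 20 of them, each an object with the fields dx, dy, dz (the shift in shares of the most that a row can go, 1 being 50 mm), spin (a turn about the tool's z in units of 0.25 rad), finger_gap (the opening from 0.0 (shut) to 1.0 (fully open)); a field left out counts as zero (the opening has to be given); each row shifts and turns the commanded pose from where the row before left it, along the tool's axes as they then stand; what a row does not reach is not made up. A row lasts 1/10 s, in which the tool goes at most 0.05 m and 0.15 rad, less where a joint would pass 70% of its speed; a pose out of reach is approached as far as the arm can. The fingers move at their own pace and stop on an object; clamp_n is the grip in N (left out, the last holds). Time passes only in rows, so rows that do not move let the fingers close. The tool returns the time, the measured TCP pose, the force, the opening and the grip force at its end. only (a regular expression) keeps the lines of the reply that match it, lines (a string "A,B") keeps lines A to B, and quiet returns only ok. Input that does not fit is refused with a message, and nothing moves.
- monitor.get_obs(): the state, without advancing time (a new reading comes with each control period).
- eyes.read_camera(name): name is "scene" or "top" or "wrist"; returns the picture (420x560x3 uint8, blue, green, red); there is no depth.
- eyes.camera_info(name): a dict with "vertical_fov" (degrees; the focal length in pixels is half the picture's height over the tangent of half this angle, whatever the lens; pixels are square), "cx", "cy" (the principal point, pixels), "view" (4x4, takes a point from world to camera coordinates); the wrist camera has in their place "hand_eye" (4x4, takes a point from camera to tool coordinates, whose origin is the TCP and whose axes are the flange's). Camera axes: x right, y up, looking along -z (the intrinsics and any distortion apply to the point x, -y, -z); pixel columns grow to the right and rows downward; lengths in m; the calibration is good to about 2 mm. The wrist camera is an equidistant fisheye: a pixel r from the principal point sees the ray r / f radians off the axis. A picture is of the moment at which its call begins: read the wrist's pose just before it. camera_info takes no time and is no camera call.
- bot.hand_in(): hands the job in; it is judged then, once.
The state is a dict: "t": time; "q": joint angles; "joint_vel": joint speeds; "joint_torque": joint torques, N m; "eef_pos": TCP position; "tool_rot": TCP orientation; "contact_force": force on the tool from outside, world axes, zero at the start; "torque": the same for the moment, N m; "gripper_width": opening from 0.0 (shut) to 1.0 (fully open); "grasp_force": force on a finger pad.
Only numpy, scipy, OpenCV 4.12 (cv2) and the standard library are available. Lean on these libraries where they do the work, as an engineer would, in place of code of your own. Each camera call takes 0.05 s, during which the arm holds its last target. There are 200 camera calls.

## Working session

There is one attempt and no reset: what is moved stays moved. The work goes in short steps, Python scripts to look and compute and a tool call to move; the robot and the scene stay as the last step left them, time stands still between calls to the robot, and variables do not carry over. Pictures are saved under pics/ and viewed, at most 14 in all, crops included, and the job is handed in when it is done.

```bash
ls; mkdir -p pics
```

Run:
```python
from station import monitor, eyes, bot
import cv2,json
o=monitor.get_obs(); print(o)
for n in ["top","scene"]:
    im=eyes.read_camera(n); cv2.imwrite(f"pics/{n}0.png",im)
for n in ["top","scene","wrist"]: print(n,eyes.camera_info(n))
```

```text
pics
{'t': 0.0, 'q': array([-1.24711995,  0.47778189,  0.02236369,  1.55645124, -0.01147145,
        1.10931276, -0.08311012]), 'joint_vel': array([-1.08278119e-03,  1.36815998e-04,  1.79496912e-03, -1.04309308e-05,
        1.20541586e-04,  1.69010178e-03, -8.77288677e-04]), 'joint_torque': array([ 2.69179036e-04, -5.96457446e+01,  1.60839479e+00, -2.81200987e+01,
        1.24722728e-02,  9.32920841e-03,  1.73325111e-05]), 'eef_pos': array([0.28226338, 0.61249498, 0.23033851]), 'tool_rot': array([-1.10717338e-04,  2.14213565e-01,  9.76786423e-01, -9.05667448e-04]), 'contact_force': array([ 0.3960096 , -0.55076354,  0.25773263]), 'torque': array([ 0.06204324, -0.03656799,  0.00068079]), 'grasp_force': 0.0, 'gripper_width': 1.002461650000462}
top {'vertical_fov': 55.75915610922968, 'cx': 277.4211453682023, 'cy': 205.96612028818882, 'view': array([[-0.00372778, -0.9994995 , -0.03141417,  0.01618587],
       [ 0.98243362, -0.0095217 ,  0.18636932, -0.57532829],
       [-0.18657516, -0.03016759,  0.98197741, -0.77923022],
       [ 0.        ,  0.        ,  0.        ,  1.        ]])}
scene {'vertical_fov': 46.6097765978914, 'cx': 286.59001617800504, 'cy': 195.9333767753718, 'view': array([[ 0.82785141,  0.56093807, -0.00324401, -0.48391643],
       [-0.34383787,  0.5119999 ,  0.78716683,  0.14099721],
       [ 0.44321278, -0.65054176,  0.61673159, -1.62622183],
       [ 0.        ,  0.        ,  0.        ,  1.        ]])}
wrist {'vertical_fov': 65.70646984690485, 'cx': 282.14780710478664, 'cy': 209.6030357762749, 'hand_eye': array([[-4.88113463e-04,  9.61649905e-01,  2.74279459e-01,
         6.94997012e-02],
       [ 9.99999822e-01,  3.74967969e-04,  4.64947193e-04,
         4.26118131e-04],
       [ 3.44270413e-04,  2.74279637e-01, -9.61649917e-01,
        -1.41555052e-01],
       [ 0.00000000e+00,  0.00000000e+00,  0.00000000e+00,
         1.00000000e+00]])}
```

View pics/top0.png

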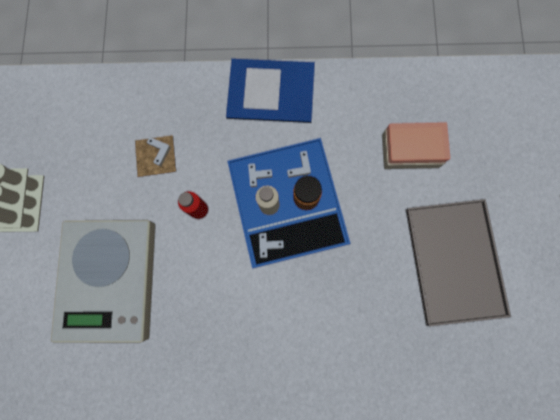

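View pics/scene0.png

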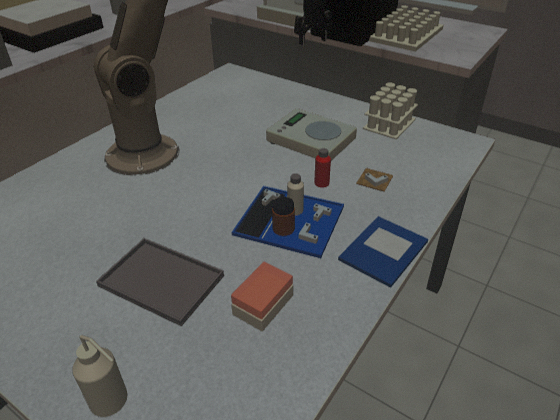

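Top view: the T-shaped sample lies on the black strip at (270,245) and the L on the cork mat at (158,150). In the back row, the T bracket is at (260,175) and the L at (301,165). The bottle is at (267,195) and the jar at (307,190). The red bottle at (192,203) is a decoy. The balance is on the left and the grey tray on the right, so the T bracket looks like the one wanted. I'll check that in a crop.

Create h.py:
```python
from station import monitor, eyes, bot
import numpy as np, cv2
from scipy.spatial.transform import Rotation as Ro
def pose():
    o=monitor.get_obs(); w,x,y,z=o['tool_rot']
    T=np.eye(4); T[:3,:3]=Ro.from_quat([x,y,z,w]).as_matrix(); T[:3,3]=o['eef_pos']; return T
def c2w(n,T=None):
    i=eyes.camera_info(n)
    return (T@i['hand_eye'] if n=='wrist' else np.linalg.inv(i['view'])), i
def ray(n,uv,T=None):
    C,i=c2w(n,T); f=210/np.tan(np.radians(i['vertical_fov'])/2)
    p=np.atleast_2d(np.asarray(uv,float))-[i['cx'],i['cy']]
    if n=='wrist':
        r=np.linalg.norm(p,axis=1)+1e-9; th=r/f
        d=np.c_[p[:,0]/r*np.sin(th),-p[:,1]/r*np.sin(th),-np.cos(th)]
    else: d=np.c_[p[:,0]/f,-p[:,1]/f,-np.ones(len(p))]
    return C[:3,3], d@C[:3,:3].T
def onz(n,uv,z,T=None):
    o,d=ray(n,uv,T); return (o+d*((z-o[2])/d[:,2])[:,None])[:,:2]
def proj(n,X,T=None):
    C,i=c2w(n,T); f=210/np.tan(np.radians(i['vertical_fov'])/2)
    P=(np.atleast_2d(X)-C[:3,3])@C[:3,:3]; x,y,z=P[:,0],-P[:,1],-P[:,2]
    if n=='wrist':
        s=np.hypot(x,y); k=f*np.arctan2(s,z)/(s+1e-12)
    else: k=f/z
    return np.c_[i['cx']+k*x,i['cy']+k*y]
def to(x,y,z,yaw=None):
    """remaining move in tool axes; yaw = world angle of tool x. turn first, then shift"""
    T=pose(); R=T[:3,:3]; cur=np.arctan2(R[1,0],R[0,0]); yaw=cur if yaw is None else yaw
    turn=-((yaw-cur+np.pi)%(2*np.pi)-np.pi)
    c,s=np.cos(yaw),np.sin(yaw); Rn=np.array([[c,s,0],[s,-c,0],[0,0,-1]])
    d=Rn.T@(np.array([x,y,z])-T[:3,3])
    print('pos',T[:3,3].round(4),'yaw %.3f'%cur,'turn %.3f'%turn,'shift',d.round(4))
```

Run:
```python
from h import *
im=cv2.imread('pics/top0.png')
cv2.imwrite('pics/crop0.png',cv2.resize(im[120:275,125:355],None,fx=3.4,fy=3.4,interpolation=cv2.INTER_CUBIC))
P=dict(bottle=((266,191),.126),jar=((308,185),.096),T=((259,175),.022),L=((301,165),.022),sample=((270,245),.022),pan=((101,258),.062),red=((186,198),.12))
for k,(uv,z) in P.items(): print(k,onz('top',uv,z).round(3))
print('side',onz('top',[(408,207),(486,200),(509,315),(428,324)],.02).round(3))
print('tray',onz('top',[(228,160),(318,140),(349,240),(253,266)],.012).round(3))
```

```text
bottle [[0.591 0.032]]
jar [[ 0.61  -0.051]]
T [[0.652 0.054]]
L [[ 0.674 -0.039]]
sample [[0.497 0.03 ]]
pan [[0.468 0.376]]
red [[0.581 0.189]]
side [[ 0.577 -0.269]
 [ 0.591 -0.437]
 [ 0.351 -0.459]
 [ 0.333 -0.294]]
tray [[ 0.691  0.125]
 [ 0.735 -0.079]
 [ 0.507 -0.141]
 [ 0.453  0.067]]
```

View pics/crop0.png

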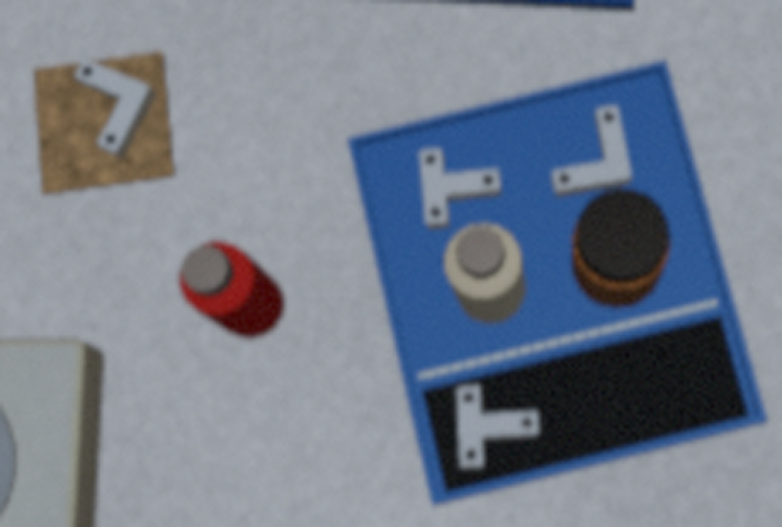

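Confirmed: the strip sample is a T, with its cross bar on the left and stem to the right. The T bracket is behind the bottle at crop (455,185). The white bottle with the grey cap, next to the jar, fits the description; the red one at crop (230,285) doesn't. Next I'll move above the tray for a fine look.

The rows are not in the units I measure in: shifts go in shares of 50 mm and turns go in units of 0.25 rad. I convert before sending: 0.15 rad is 0.6.

creep_tool:
  offsets:
    - {"spin":0.6, "finger_gap":1}
    - {"spin":0.6, "finger_gap":1}
    - {"spin":0.6, "finger_gap":1}
    - {"spin":0.6, "finger_gap":1}
    - {"spin":0.6, "finger_gap":1}
    - {"spin":0.6, "finger_gap":1}
    - {"spin":0.12, "finger_gap":1}

```text
t: 0.8
eef_pos: [0.2822, 0.6128, 0.2307]
tool_rot: [0.0, 0.63, 0.776, -0.0]
contact_force: [-0.7, 0.8, -0.6]
gripper_width: 0.999
grasp_force: 0.0
```

```bash
python3 -c "
from h import *
to(.6,.0,.23,1.782)"
```

```text
pos [0.2822 0.6128 0.2307] yaw 1.777 turn -0.005 shift [-0.6658  0.1823  0.0007]
```

creep_tool:
  offsets:
    - {"dx":-0.9, "dy":0.26, "finger_gap":1}
    - {"dx":-0.9, "dy":0.26, "finger_gap":1}
    - {"dx":-0.9, "dy":0.26, "finger_gap":1}
    - {"dx":-0.9, "dy":0.26, "finger_gap":1}
    - {"dx":-0.9, "dy":0.26, "finger_gap":1}
    - {"dx":-0.9, "dy":0.26, "finger_gap":1}
    - {"dx":-0.9, "dy":0.26, "finger_gap":1}
    - {"dx":-0.9, "dy":0.26, "finger_gap":1}
    - {"dx":-0.9, "dy":0.26, "finger_gap":1}
    - {"dx":-0.9, "dy":0.26, "finger_gap":1}
    - {"dx":-0.9, "dy":0.26, "finger_gap":1}
    - {"dx":-0.9, "dy":0.26, "finger_gap":1}
    - {"dx":-0.9, "dy":0.26, "finger_gap":1}
    - {"dx":-0.9, "dy":0.26, "finger_gap":1}
    - {"finger_gap":1}
    - {"finger_gap":1}

```text
t: 2.4
eef_pos: [0.5913, 0.0331, 0.231]
tool_rot: [-0.0, 0.63, 0.777, -0.0]
contact_force: [-0.3, 1.1, -0.2]
gripper_width: 1.003
grasp_force: 0.0
```

Run:
```python
from h import *
T=pose(); im=eyes.read_camera('wrist'); cv2.imwrite('pics/w1.png',im); np.save('w1.npy',T)
to(.6,0,.23); print(monitor.get_obs()['q'].round(2))
for k,p in dict(bottle=(.591,.032,.126),jar=(.61,-.051,.096),T=(.652,.054,.022),L=(.674,-.039,.022),s=(.497,.03,.022)).items(): print(k,proj('wrist',p,T).round(0))
```

```text
pos [0.5909 0.035  0.2309] yaw 1.781 turn -0.000 shift [-0.0361  0.0016  0.0009]
[-0.52  0.36  0.46  1.79 -0.19  1.04  0.22]
bottle [[281. 210.]]
jar [[283. 286.]]
T [[340. 176.]]
L [[338. 256.]]
s [[199. 169.]]
```

View pics/w1.png

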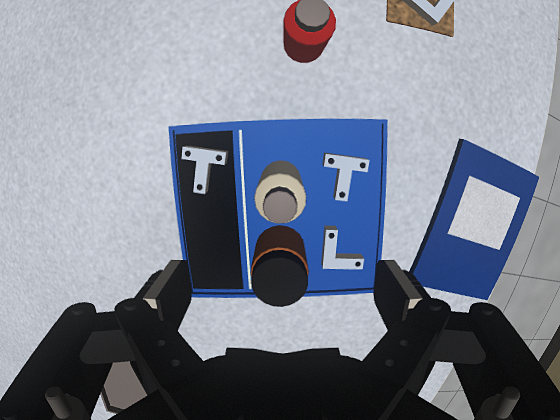

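The wrist view shows the bottle cap at (281,205), jar lid at (280,280), T bracket at (346,172), L bracket at (343,250), and the T sample at (203,170) on the black strip. I'll fit circles and contours now.

Run:
```python
from h import *
from scipy.optimize import least_squares
T=np.load('w1.npy'); im=cv2.imread('pics/w1.png'); hsv=cv2.cvtColor(im,cv2.COLOR_BGR2HSV)
def cont(m,near):
    cs,_=cv2.findContours(m.astype('uint8'),cv2.RETR_EXTERNAL,cv2.CHAIN_APPROX_NONE)
    cs=[c for c in cs if cv2.contourArea(c)>150]
    return min(cs,key=lambda c:np.linalg.norm(c[:,0].mean(0)-near))[:,0]
def circ(P,r):
    s=least_squares(lambda p:np.hypot(*(P-p[:2]).T)-r,P.mean(0),loss='soft_l1',f_scale=.001); return s.x,np.sqrt(np.mean(s.fun**2))
for u,v in [(281,208),(281,195),(281,178),(262,190),(281,168),(280,290),(280,262),(280,240),(280,256)]: print((u,v),im[v,u],hsv[v,u])
m=(hsv[...,2]<60); m[:, :240]=0; m[:,320:]=0; m[:225]=0; m[312:]=0
c=cont(m,(280,280)); low=c[c[:,1]>275]
print('jar ext',c.min(0),c.max(0)); print('jar',circ(onz('wrist',low,.096,T),.028))
# bracket T
m=(hsv[...,1]<70)&(hsv[...,2]>120)
for nm,n in (('T',(345,172)),('L',(343,250)),('S',(203,170))):
    c=cont(m,n); P=onz('wrist',c,.022,T); mm=cv2.moments((P*1e4).astype(np.float32).reshape(-1,1,2))
    ctr=np.array([mm['m10'],mm['m01']])/mm['m00']/1e4
    r=cv2.minAreaRect((P*1e3).astype(np.float32)); print(nm,'centroid',ctr.round(4),'area mm2',mm['m00']/100,'rect',r)
big=cv2.resize(im[150:320,220:390],None,fx=3.5,fy=3.5,interpolation=cv2.INTER_CUBIC); cv2.imwrite('pics/w1c.png',big)
```

```text
(281, 208) [122 124 133] [  5  21 133]
(281, 195) [127 131 139] [ 10  22 139]
(281, 178) [165 186 195] [ 21  39 195]
(262, 190) [159 181 189] [ 22  40 189]
(281, 168) [81 85 90] [13 25 90]
(280, 290) [41 37 38] [128  25  41]
(280, 262) [38 35 34] [113  27  38]
(280, 240) [36 38 54] [ 3 85 54]
(280, 256) [25 18 15] [111 102  25]
jar ext [240 250] [319 306]
jar (array([ 0.60524617, -0.04651308]), np.float64(0.004694116325646399))
T centroid [0.6565 0.0605] area mm2 1103.8120633491128 rect ((657.2257690429688, 53.01512908935547), (49.6848258972168, 49.841094970703125), 5.310044288635254)
L centroid [ 0.6734 -0.0383] area mm2 1084.601830747854 rect ((679.6206665039062, -29.47093963623047), (49.62354278564453, 48.845130920410156), 10.502456665039062)
S centroid [0.4999 0.0361] area mm2 1133.843848312078 rect ((500.1962890625, 28.595897674560547), (50.24970626831055, 50.53455352783203), 2.6129565238952637)
```

View pics/w1c.png

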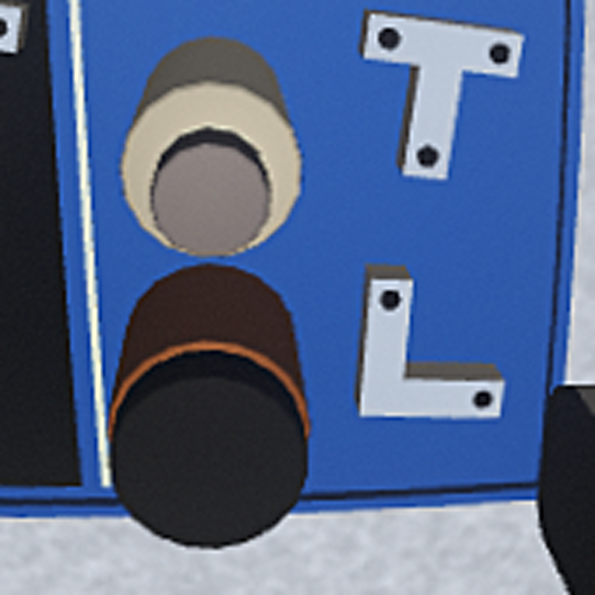

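Run:
```python
from h import *
T=np.load('w1.npy')
u=lambda a,b:(220+a/3.5,150+b/3.5)
print('bottle',onz('wrist',u(212,198),.126,T),onz('wrist',[u(153,198),u(271,198),u(212,140),u(212,257)],.126,T).round(4).tolist())
print('jar',onz('wrist',u(208.5,463),.096,T),onz('wrist',[u(110,463),u(307,463),u(208,378),u(208,548)],.096,T).round(4).tolist())
b=onz('wrist',u(212,198),.126,T)[0]; to(b[0],b[1],.06)
```

```text
bottle [[0.58981315 0.03472532]] [[0.5768, 0.032], [0.6028, 0.0375], [0.5871, 0.0478], [0.5927, 0.0211]]
jar [[ 0.60585552 -0.04748562]] [[0.5793, -0.0533], [0.6324, -0.042], [0.6005, -0.0222], [0.6114, -0.075]]
pos [0.5909 0.035  0.2309] yaw 1.781 turn -0.000 shift [-0.     -0.0011  0.1709]
```

In the tool's units: 0.04 m is 0.8, 0.03 m is 0.6.

creep_tool:
  offsets:
    - {"dy":-0.02, "dz":0.8, "finger_gap":1}
    - {"dz":0.8, "finger_gap":1}
    - {"dz":0.8, "finger_gap":1}
    - {"dz":0.6, "finger_gap":1}
    - {"dz":0.4, "finger_gap":1}
    - {"finger_gap":1}
    - {"finger_gap":0}
    - {"finger_gap":0}
    - {"finger_gap":0}
    - {"finger_gap":0}
    - {"finger_gap":0}
    - {"finger_gap":0}
    - {"finger_gap":0}
  clamp_n: 40

```text
t: 3.75
eef_pos: [0.5911, 0.0347, 0.063]
tool_rot: [0.0, 0.629, 0.777, 0.001]
contact_force: [-1.3, 0.3, 4.5]
gripper_width: 0.529
grasp_force: 40.1
```

```bash
python3 -c "
from h import *
to(.59,.035,.06)"
```

```text
pos [0.5911 0.0347 0.063 ] yaw 1.780 turn -0.000 shift [ 0.0006 -0.001   0.003 ]
```

In the tool's units: -0.04 m is -0.8, -0.02 m is -0.4.

creep_tool:
  offsets:
    - {"dz":-0.4, "finger_gap":0}
    - {"dz":-0.8, "finger_gap":0}
    - {"dz":-0.8, "finger_gap":0}
    - {"dz":-0.4, "finger_gap":0}

```text
t: 4.15
eef_pos: [0.5919, 0.0342, 0.1856]
tool_rot: [0.002, 0.63, 0.777, 0.002]
contact_force: [0.7, 0.5, -0.8]
gripper_width: 0.527
grasp_force: 41.4
```

```bash
python3 -c "
from h import *
to(.523,-.359,.072)"
```

```text
pos [0.5919 0.0342 0.1856] yaw 1.779 turn -0.000 shift [-0.3704 -0.1489  0.1136]
```

In the tool's units: -0.04 m is -0.8, -0.03 m is -0.6.

creep_tool:
  offsets:
    - {"dx":-0.6, "dy":-0.24, "finger_gap":0}
    - {"dx":-0.8, "dy":-0.32, "finger_gap":0}
    - {"dx":-0.8, "dy":-0.32, "finger_gap":0}
    - {"dx":-0.8, "dy":-0.32, "finger_gap":0}
    - {"dx":-0.8, "dy":-0.32, "finger_gap":0}
    - {"dx":-0.8, "dy":-0.32, "finger_gap":0}
    - {"dx":-0.8, "dy":-0.32, "finger_gap":0}
    - {"dx":-0.8, "dy":-0.32, "finger_gap":0}
    - {"dx":-0.8, "dy":-0.32, "finger_gap":0}
    - {"dx":-0.4, "dy":-0.18, "finger_gap":0}
    - {"finger_gap":0}
    - {"finger_gap":0}

```text
t: 5.35
eef_pos: [0.5212, -0.3585, 0.1817]
tool_rot: [0.0, 0.63, 0.777, 0.0]
contact_force: [-0.5, 0.8, -0.1]
gripper_width: 0.528
grasp_force: 41.4
```

Run:
```python
from h import *
to(.523,-.359,.068); print(monitor.get_obs()['q'].round(2))
T=pose(); cv2.imwrite('pics/w2.png',eyes.read_camera('wrist'))
```

```text
pos [ 0.5212 -0.3585  0.1817] yaw 1.779 turn -0.000 shift [-0.0009  0.0016  0.1137]
[ 0.13  0.5   0.52  1.74 -0.29  0.98  0.96]
```

View pics/w2.png

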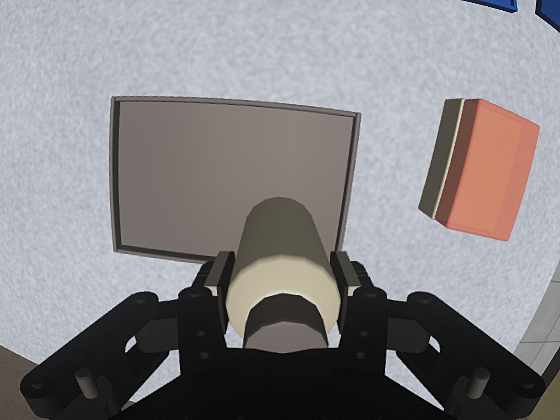

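In the tool's units: 0.03 m is 0.6, 0.015 m is 0.3.

creep_tool:
  offsets:
    - {"dz":0.6, "finger_gap":0}
    - {"dz":0.6, "finger_gap":0}
    - {"dz":0.6, "finger_gap":0}
    - {"dz":0.3, "finger_gap":0}
    - {"dz":0.14, "finger_gap":0}
    - {"dz":0.08, "finger_gap":0}
    - {"finger_gap":0}

```text
t: 6.1
eef_pos: [0.5219, -0.3586, 0.0659]
tool_rot: [0.001, 0.629, 0.777, 0.0]
contact_force: [-0.6, -0.3, -1.2]
gripper_width: 0.53
grasp_force: 41.4
```

```bash
python3 -c "
from h import *
to(.523,-.359,.062)"
```

```text
pos [ 0.5219 -0.3586  0.0659] yaw 1.780 turn -0.000 shift [-0.0006  0.001   0.0039]
```

creep_tool:
  offsets:
    - {"dz":0.04, "finger_gap":0}
    - {"dz":0.02, "finger_gap":0}
    - {"finger_gap":0}

```text
t: 6.4
eef_pos: [0.5215, -0.3587, 0.0627]
tool_rot: [0.0, 0.63, 0.777, 0.0]
contact_force: [-0.1, -0.4, -1.1]
gripper_width: 0.529
grasp_force: 41.4
```

creep_tool:
  offsets:
    - {"finger_gap":0.7}
    - {"finger_gap":1}
    - {"finger_gap":1}
    - {"finger_gap":1}
    - {"finger_gap":1}
    - {"dz":-0.8, "finger_gap":1}
    - {"dz":-0.8, "finger_gap":1}
    - {"dz":-0.8, "finger_gap":1}
    - {"dz":-0.8, "finger_gap":1}

```text
t: 7.3
eef_pos: [0.521, -0.3585, 0.2239]
tool_rot: [-0.0, 0.63, 0.777, -0.0]
contact_force: [1.0, 0.2, -0.3]
gripper_width: 0.999
grasp_force: 0.0
```

```bash
python3 -c "
from h import *
to(.6055,-.0478,.031)"
```

```text
pos [ 0.521  -0.3585  0.2239] yaw 1.780 turn -0.000 shift [0.2865 0.1471 0.1929]
```

creep_tool:
  offsets:
    - {"dx":0.8, "dy":0.4, "finger_gap":1}
    - {"dx":0.8, "dy":0.4, "finger_gap":1}
    - {"dx":0.8, "dy":0.4, "finger_gap":1}
    - {"dx":0.8, "dy":0.4, "finger_gap":1}
    - {"dx":0.8, "dy":0.4, "finger_gap":1}
    - {"dx":0.8, "dy":0.4, "finger_gap":1}
    - {"dx":0.8, "dy":0.4, "finger_gap":1}
    - {"dx":0.13, "dy":0.14, "finger_gap":1}
    - {"finger_gap":1}
    - {"finger_gap":1}

```text
t: 8.3
eef_pos: [0.6052, -0.0495, 0.2223]
tool_rot: [0.0, 0.63, 0.776, -0.001]
contact_force: [-0.5, 0.1, -0.6]
gripper_width: 0.999
grasp_force: 0.0
```

Run:
```python
from h import *
T=pose(); cv2.imwrite('pics/w3.png',eyes.read_camera('wrist'));np.save('w3.npy',T)
to(.6055,-.0478,.032)
```

```text
pos [ 0.605  -0.0503  0.2224] yaw 1.777 turn -0.000 shift [0.0023 0.001  0.1904]
```

View pics/w3.png

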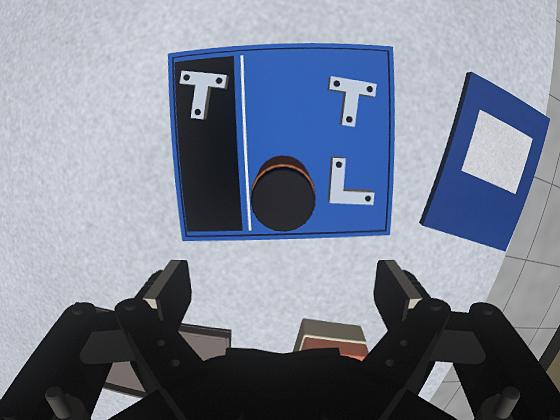

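The jar lid's centre is at about (283,198), midway between the fingers (188 and 378). Going down now.

```bash
python3 -c "
from h import *
print(onz('wrist',(283,198.5),.096,np.load('w3.npy')))"
```

```text
[[ 0.60541064 -0.04636308]]
```

creep_tool:
  offsets:
    - {"dx":0.04, "dy":0.02, "dz":0.8, "finger_gap":1}
    - {"dz":0.8, "finger_gap":1}
    - {"dz":0.8, "finger_gap":1}
    - {"dz":0.7, "finger_gap":1}
    - {"dz":0.4, "finger_gap":1}
    - {"dz":0.26, "finger_gap":1}
    - {"finger_gap":1}
    - {"finger_gap":0}
    - {"finger_gap":0}
    - {"finger_gap":0}
    - {"finger_gap":0}
    - {"finger_gap":0}
    - {"finger_gap":0}
  clamp_n: 50

```text
t: 9.65
eef_pos: [0.607, -0.0463, 0.0362]
tool_rot: [0.001, 0.63, 0.777, 0.001]
contact_force: [-2.4, -0.7, 5.5]
gripper_width: 0.688
grasp_force: 49.4
```

```bash
python3 -c "
from h import *
to(.6055,-.0478,.034)"
```

```text
pos [ 0.607  -0.0463  0.0362] yaw 1.779 turn -0.000 shift [-0.0012 -0.0018  0.0022]
```

In the tool's units: -0.02 m is -0.4, -0.04 m is -0.8.

creep_tool:
  offsets:
    - {"dz":-0.4, "finger_gap":0}
    - {"dz":-0.8, "finger_gap":0}
    - {"dz":-0.8, "finger_gap":0}
    - {"dz":-0.8, "finger_gap":0}
    - {"dz":-0.4, "finger_gap":0}

```text
t: 10.15
eef_pos: [0.6078, -0.0459, 0.1988]
tool_rot: [0.002, 0.63, 0.777, 0.002]
contact_force: [1.0, 0.0, -2.7]
gripper_width: 0.691
grasp_force: 49.7
```

```bash
python3 -c "
from h import *
to(.40,-.371,.046)"
```

```text
pos [ 0.6078 -0.0459  0.1988] yaw 1.779 turn -0.000 shift [-0.275  -0.2706  0.1528]
```

In the tool's units: -0.03 m is -0.6, -0.025 m is -0.5.

creep_tool:
  offsets:
    - {"dx":-0.4, "dy":-0.4, "finger_gap":0}
    - {"dx":-0.6, "dy":-0.6, "finger_gap":0}
    - {"dx":-0.6, "dy":-0.6, "finger_gap":0}
    - {"dx":-0.6, "dy":-0.6, "finger_gap":0}
    - {"dx":-0.6, "dy":-0.6, "finger_gap":0}
    - {"dx":-0.6, "dy":-0.6, "finger_gap":0}
    - {"dx":-0.6, "dy":-0.6, "finger_gap":0}
    - {"dx":-0.6, "dy":-0.6, "finger_gap":0}
    - {"dx":-0.6, "dy":-0.5, "finger_gap":0}
    - {"dx":-0.3, "dy":-0.3, "finger_gap":0}
    - {"finger_gap":0}
    - {"finger_gap":0}

```text
t: 11.35
eef_pos: [0.3989, -0.3707, 0.1947]
tool_rot: [0.0, 0.63, 0.777, 0.0]
contact_force: [1.4, 1.4, -2.3]
gripper_width: 0.692
grasp_force: 49.6
```

```bash
python3 -c "
from h import *
to(.40,-.371,.036);print(monitor.get_obs()['q'].round(2))"
```

```text
pos [ 0.3989 -0.3707  0.1947] yaw 1.779 turn -0.000 shift [-0.0005  0.001   0.1587]
[ 0.16  0.34  0.59  1.94 -0.23  0.93  1.07]
```

In the tool's units: 0.04 m is 0.8, 0.02 m is 0.4.

creep_tool:
  offsets:
    - {"dz":0.8, "finger_gap":0}
    - {"dz":0.8, "finger_gap":0}
    - {"dz":0.8, "finger_gap":0}
    - {"dz":0.4, "finger_gap":0}
    - {"dz":0.2, "finger_gap":0}
    - {"dz":0.1, "finger_gap":0}
    - {"dz":0.06, "finger_gap":0}
    - {"finger_gap":0}
    - {"finger_gap":0}

```text
t: 12.25
eef_pos: [0.3998, -0.3711, 0.0373]
tool_rot: [0.001, 0.629, 0.777, 0.0]
contact_force: [0.0, 0.1, -2.7]
gripper_width: 0.693
grasp_force: 49.7
```

```bash
python3 -c "
from h import *
to(.40,-.371,.0352)"
```

```text
pos [ 0.3998 -0.3711  0.0373] yaw 1.780 turn -0.000 shift [0.     0.0002 0.0021]
```

In the tool's units: -0.04 m is -0.8, 0.002 m is 0.04, 0.115 rad is 0.46.

creep_tool:
  offsets:
    - {"dz":0.04, "finger_gap":0}
    - {"finger_gap":0}
    - {"finger_gap":0.8}
    - {"finger_gap":1}
    - {"finger_gap":1}
    - {"finger_gap":1}
    - {"dz":-0.8, "finger_gap":1}
    - {"dz":-0.8, "finger_gap":1}
    - {"dz":-0.8, "finger_gap":1}
    - {"dz":-0.8, "finger_gap":1}
    - {"spin":0.46, "finger_gap":1}
    - {"finger_gap":1}

```text
t: 13.45
eef_pos: [0.3997, -0.3709, 0.1954]
tool_rot: [0.001, 0.673, 0.739, 0.0]
contact_force: [0.3, 0.3, -0.3]
gripper_width: 1.0
grasp_force: 0.0
```

Run:
```python
from h import *
to(.6577,.048,.16,1.664)
cv2.imwrite('pics/s2.png',eyes.read_camera('top'))
```

```text
pos [ 0.3997 -0.3709  0.1954] yaw 1.664 turn -0.000 shift [0.3931 0.2959 0.0354]
```

View pics/s2.png

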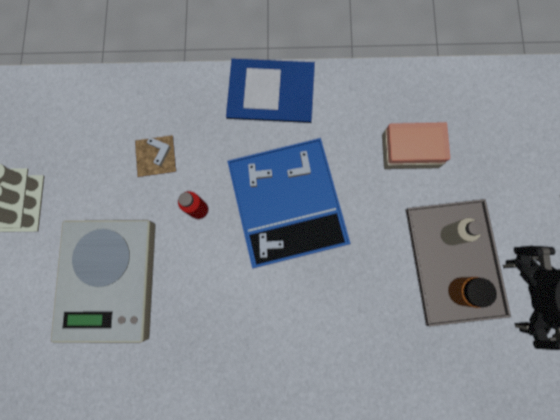

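Both stand upright in the grey tray: bottle at (468,230), jar at (478,291). On to the T bracket.

In the tool's units: 0.036 m is 0.72, 0.033 m is 0.66.

creep_tool:
  offsets:
    - {"dx":0.72, "dy":0.54, "finger_gap":1}
    - {"dx":0.72, "dy":0.54, "finger_gap":1}
    - {"dx":0.72, "dy":0.54, "finger_gap":1}
    - {"dx":0.72, "dy":0.54, "finger_gap":0.55}
    - {"dx":0.72, "dy":0.54, "finger_gap":0.55}
    - {"dx":0.72, "dy":0.54, "finger_gap":0.55}
    - {"dx":0.72, "dy":0.54, "finger_gap":0.55}
    - {"dx":0.72, "dy":0.54, "finger_gap":0.55}
    - {"dx":0.72, "dy":0.54, "finger_gap":0.55}
    - {"dx":0.72, "dy":0.54, "finger_gap":0.55}
    - {"dx":0.66, "dy":0.52, "finger_gap":0.55}
    - {"finger_gap":0.55}
    - {"finger_gap":0.55}

```text
t: 14.8
eef_pos: [0.6562, 0.0494, 0.1922]
tool_rot: [-0.001, 0.671, 0.741, -0.001]
contact_force: [0.5, 0.2, -0.1]
gripper_width: 0.547
grasp_force: 0.0
```

Run:
```python
from h import *
T=pose(); im=eyes.read_camera('wrist'); cv2.imwrite('pics/w4.png',im)
hsv=cv2.cvtColor(im,cv2.COLOR_BGR2HSV); m=((hsv[...,1]<70)&(hsv[...,2]>120)).astype('uint8')
g=proj('wrist',(.6565,.0605,.022),T)[0]
cs,_=cv2.findContours(m,cv2.RETR_EXTERNAL,cv2.CHAIN_APPROX_NONE)
for c in cs:
    if 300<cv2.contourArea(c)<4000:
        P=onz('wrist',c[:,0],.022,T); mm=cv2.moments((P*1e4).astype(np.float32).reshape(-1,1,2))
        print(np.round([mm['m10']/mm['m00']/1e4,mm['m01']/mm['m00']/1e4],4),cv2.minAreaRect((P*1e3).astype(np.float32)))
to(.6577,.048,.01,1.664)
```

```text
[ 0.8659 -0.2051] ((876.2898559570312, -222.2314453125), (32.904502868652344, 205.48486328125), 43.94841766357422)
[ 0.5183 -0.2154] ((520.793701171875, -217.18045043945312), (100.88864135742188, 33.41974639892578), 58.23602294921875)
[ 0.6756 -0.121 ] ((672.152099609375, -123.31000518798828), (143.61962890625, 59.404136657714844), 12.355494499206543)
[ 0.6742 -0.0379] ((680.0819091796875, -29.298124313354492), (49.20359802246094, 50.153465270996094), 9.56397819519043)
[0.5    0.0365] ((500.10302734375, 28.773357391357422), (50.34482192993164, 50.72093963623047), 2.250288248062134)
[0.6569 0.0612] ((657.774169921875, 53.56547927856445), (49.537872314453125, 49.24629211425781), 5.672831058502197)
pos [0.6559 0.0475 0.1928] yaw 1.666 turn 0.002 shift [0.0003 0.0018 0.1828]
```

View pics/w4.png

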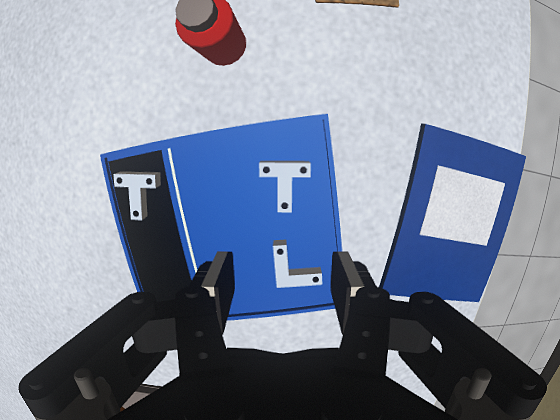

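The T bracket at (285,185) gives the same position in both views: origin (0.658, 0.053), yaw about 0.095.

creep_tool:
  offsets:
    - {"dy":0.04, "dz":0.8, "finger_gap":0.55}
    - {"dz":0.8, "finger_gap":0.55}
    - {"dz":0.8, "finger_gap":0.55}
    - {"dz":0.6, "finger_gap":0.55}
    - {"dz":0.4, "finger_gap":0.55}
    - {"dz":0.2, "finger_gap":0.55}
    - {"finger_gap":0.55}
  clamp_n: 30

```text
t: 15.55
eef_pos: [0.6575, 0.0469, 0.0131]
tool_rot: [-0.001, 0.674, 0.739, -0.001]
contact_force: [0.3, -0.5, 0.9]
gripper_width: 0.551
grasp_force: 0.0
```

```bash
python3 -c "
from h import *
to(.6582,.048,.009)"
```

```text
pos [0.6575 0.0469 0.0131] yaw 1.663 turn -0.000 shift [0.001  0.0008 0.0041]
```

creep_tool:
  offsets:
    - {"dz":0.06, "finger_gap":0.55}
    - {"finger_gap":0.55}
    - {"finger_gap":0}
    - {"finger_gap":0}
    - {"finger_gap":0}
    - {"finger_gap":0}
    - {"finger_gap":0}
    - {"finger_gap":0}

```text
t: 16.35
eef_pos: [0.6594, 0.0487, 0.0121]
tool_rot: [0.0, 0.673, 0.74, 0.0]
contact_force: [-0.4, 0.7, 6.5]
gripper_width: 0.15
grasp_force: 31.5
```

```bash
python3 -c "
from h import *
to(.6582,.048,.009)"
```

```text
pos [0.6594 0.0487 0.0121] yaw 1.665 turn -0.000 shift [-0.0006 -0.0013  0.0031]
```

In the tool's units: -0.045 m is -0.9, -0.04 m is -0.8.

creep_tool:
  offsets:
    - {"dz":-0.4, "finger_gap":0}
    - {"dz":-0.8, "finger_gap":0}
    - {"dz":-0.9, "finger_gap":0}
    - {"dz":-0.9, "finger_gap":0}
    - {"dz":-0.9, "finger_gap":0}
    - {"dz":-0.6, "finger_gap":0}
    - {"dz":-0.4, "finger_gap":0}
    - {"finger_gap":0}

```text
t: 17.15
eef_pos: [0.6606, 0.0484, 0.2597]
tool_rot: [0.002, 0.673, 0.739, 0.002]
contact_force: [0.3, -0.2, -0.7]
gripper_width: 0.156
grasp_force: 30.8
```

```bash
python3 -c "
from h import *
to(.468,.371,.25); print(monitor.get_obs()['gripper_width'])"
```

```text
pos [0.6606 0.0484 0.2597] yaw 1.665 turn -0.000 shift [ 0.3392 -0.1615  0.0097]
0.15588341071413833
```

In the tool's units: 0.04 m is 0.8, 0.035 m is 0.7.

creep_tool:
  offsets:
    - {"dx":0.4, "dy":-0.2, "finger_gap":0}
    - {"dx":0.7, "dy":-0.34, "finger_gap":0}
    - {"dx":0.8, "dy":-0.4, "finger_gap":0}
    - {"dx":0.8, "dy":-0.4, "finger_gap":0}
    - {"dx":0.8, "dy":-0.4, "finger_gap":0}
    - {"dx":0.8, "dy":-0.4, "finger_gap":0}
    - {"dx":0.6, "dy":-0.3, "finger_gap":0}
    - {"dx":0.3, "dy":-0.2, "finger_gap":0}
    - {"dy":-0.4, "finger_gap":0}
    - {"finger_gap":0}
    - {"finger_gap":0}

```text
t: 18.25
eef_pos: [0.4829, 0.2928, 0.2555]
tool_rot: [-0.0, 0.673, 0.74, -0.001]
contact_force: [0.6, 0.5, -1.0]
gripper_width: 0.157
grasp_force: 30.7
```

Run:
```python
from h import *
T=pose(); im=eyes.read_camera('wrist'); cv2.imwrite('pics/w5.png',im); np.save('w5.npy',T)
to(.468,.371,.25); print(proj('wrist',(.468,.376,.062),T),monitor.get_obs()['q'].round(2))
```

```text
pos [0.4836 0.2926 0.2557] yaw 1.664 turn -0.000 shift [ 0.0795 -0.0082  0.0057]
[[275.12229095 105.14687566]] [-1.03  0.29  0.46  1.82 -0.14  1.07 -0.42]
```

View pics/w5.png

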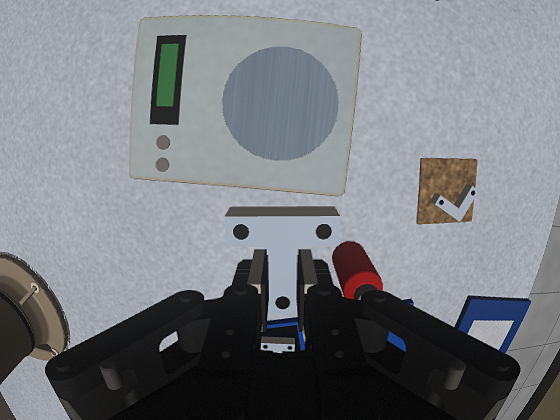

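The pan spans (222–339, 46–160), centred near (280,103). The bracket is held level, with the stem in the pads.

Run:
```python
from h import *
T=np.load('w5.npy')
P=onz('wrist',[(222,103),(339,103),(280.5,46),(280.5,160)],.062,T); print(P.round(4).tolist())
c=np.array([(P[0,0]+P[1,0])/2,(P[2,1]+P[3,1])/2]); print(c)
z=T[2,3]+.008
B=onz('wrist',[(225,222),(340,218),(268,320),(299,320)],z,T)-T[:2,3]; print(((B)@T[:2,:2]).round(4))
tx=T[:2,0]; t=c-.004*tx; to(t[0],t[1],.069)
```

```text
[[0.4134, 0.3743], [0.5327, 0.3854], [0.4676, 0.4384], [0.4787, 0.32]]
[0.4730519  0.37921572]
[[ 0.0261 -0.0248]
 [ 0.0279  0.0253]
 [-0.025  -0.0068]
 [-0.025   0.0085]]
pos [0.4836 0.2926 0.2557] yaw 1.664 turn -0.000 shift [ 0.0832 -0.0024  0.1867]
```

In the tool's units: 0.025 m is 0.5, 0.03 m is 0.6.

creep_tool:
  offsets:
    - {"dx":0.4, "dy":-0.02, "dz":0.4, "finger_gap":0}
    - {"dx":0.6, "dy":-0.02, "dz":0.6, "finger_gap":0}
    - {"dx":0.5, "dz":0.6, "finger_gap":0}
    - {"dx":0.16, "dz":0.6, "finger_gap":0}
    - {"dz":0.6, "finger_gap":0}
    - {"dz":0.4, "finger_gap":0}
    - {"dz":0.26, "finger_gap":0}
    - {"dz":0.08, "finger_gap":0}
    - {"finger_gap":0}
    - {"finger_gap":0}

```text
t: 19.3
eef_pos: [0.4744, 0.376, 0.0804]
tool_rot: [0.0, 0.673, 0.739, 0.001]
contact_force: [-0.3, 0.1, -0.1]
gripper_width: 0.15
grasp_force: 30.7
```

```bash
python3 -c "
from h import *
to(.4734,.3752,.068)"
```

```text
pos [0.4744 0.376  0.0804] yaw 1.664 turn -0.000 shift [-0.0007 -0.001   0.0124]
```

creep_tool:
  offsets:
    - {"dz":0.08, "finger_gap":0}
    - {"dz":0.06, "finger_gap":0}
    - {"dz":0.04, "finger_gap":0}
    - {"dz":0.02, "finger_gap":0}
    - {"finger_gap":0}
    - {"finger_gap":0}

```text
t: 19.9
eef_pos: [0.4734, 0.3756, 0.0693]
tool_rot: [-0.0, 0.673, 0.74, 0.0]
contact_force: [0.4, 0.1, -1.0]
gripper_width: 0.149
grasp_force: 30.7
```

creep_tool:
  offsets:
    - {"dz":0.02, "finger_gap":0}
    - {"finger_gap":0}
    - {"finger_gap":0}

```text
t: 20.2
eef_pos: [0.4734, 0.3756, 0.0683]
tool_rot: [-0.0, 0.673, 0.74, 0.0]
contact_force: [0.8, -0.1, -0.4]
gripper_width: 0.154
grasp_force: 30.7
```

Within a millimetre of the pan. I'll creep down until I feel contact.

creep_tool:
  offsets:
    - {"dz":0.014, "finger_gap":0}
    - {"finger_gap":0}
    - {"finger_gap":0}

```text
t: 20.5
eef_pos: [0.4735, 0.3757, 0.0681]
tool_rot: [-0.0, 0.673, 0.74, 0.0]
contact_force: [-1.7, -0.5, 5.5]
gripper_width: 0.155
grasp_force: 31.5
```

creep_tool:
  offsets:
    - {"dz":0.01, "finger_gap":0}
    - {"finger_gap":0}
    - {"finger_gap":0}

```text
t: 20.8
eef_pos: [0.4735, 0.3757, 0.0681]
tool_rot: [-0.0, 0.673, 0.74, 0.0]
contact_force: [-2.3, -1.8, 10.3]
gripper_width: 0.152
grasp_force: 32.0
```

In the tool's units: -0.04 m is -0.8, -0.03 m is -0.6.

creep_tool:
  offsets:
    - {"dz":-0.02, "finger_gap":0}
    - {"finger_gap":0}
    - {"finger_gap":0.25}
    - {"finger_gap":0.4}
    - {"finger_gap":0.5}
    - {"finger_gap":0.5}
    - {"finger_gap":0.5}
    - {"dz":-0.2, "finger_gap":0.5}
    - {"dz":-0.6, "finger_gap":0.5}
    - {"dz":-0.8, "finger_gap":0.5}
    - {"dz":-0.8, "finger_gap":0.5}
    - {"dz":-0.8, "finger_gap":0.5}
    - {"finger_gap":0.5}

```text
t: 22.1
eef_pos: [0.4765, 0.3774, 0.2349]
tool_rot: [0.0, 0.673, 0.739, 0.006]
contact_force: [1.2, 0.1, 0.7]
gripper_width: 0.501
grasp_force: 0.0
```

Run:
```python
from h import *
cv2.imwrite('pics/t6.png',eyes.read_camera('top'))
T=pose(); print(T[:3,3].round(4))
to(.40,-.371,.26,1.78)
```

```text
[0.4751 0.3767 0.232 ]
pos [0.4751 0.3767 0.232 ] yaw 1.664 turn -0.116 shift [-0.7158 -0.2287 -0.028 ]
```

In the tool's units: -0.042 m is -0.84, -0.014 m is -0.28, -0.116 rad is -0.464.

creep_tool:
  offsets:
    - {"spin":-0.464, "finger_gap":0.5}
    - {"dx":-0.84, "dy":-0.26, "finger_gap":1}
    - {"dx":-0.84, "dy":-0.28, "finger_gap":1}
    - {"finger_gap":1}
    - {"finger_gap":1}

```text
t: 22.65
eef_pos: [0.4641, 0.2866, 0.2277]
tool_rot: [-0.0, 0.63, 0.777, -0.0]
contact_force: [-0.4, 0.9, -0.0]
gripper_width: 1.0
grasp_force: 0.0
```

Run:
```python
from h import *
T=pose(); im=eyes.read_camera('wrist'); cv2.imwrite('pics/w6.png',im); np.save('w6.npy',T)
to(.40,-.371,.22,1.78)
```

```text
pos [0.4641 0.2881 0.2277] yaw 1.781 turn 0.001 shift [-0.6314 -0.1996  0.0077]
```

View pics/w6.png

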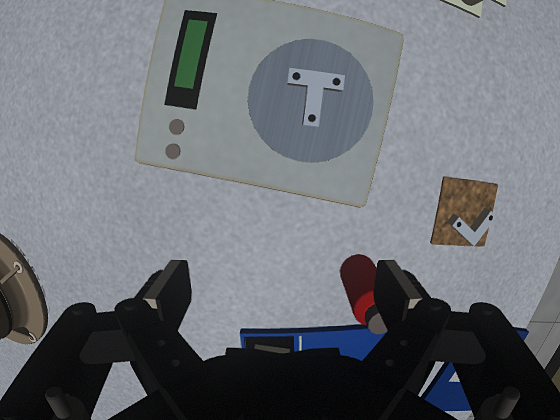

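The bracket lies flat, centred at about (315,97) on a pan centred at (311,100). Next, the jar.

creep_tool:
  offsets:
    - {"dx":-0.84, "dy":-0.266, "finger_gap":1}
    - {"dx":-0.84, "dy":-0.266, "finger_gap":1}
    - {"dx":-0.84, "dy":-0.266, "finger_gap":1}
    - {"dx":-0.84, "dy":-0.266, "finger_gap":1}
    - {"dx":-0.84, "dy":-0.266, "finger_gap":1}
    - {"dx":-0.84, "dy":-0.266, "finger_gap":1}
    - {"dx":-0.84, "dy":-0.266, "finger_gap":1}
    - {"dx":-0.84, "dy":-0.266, "finger_gap":1}
    - {"dx":-0.84, "dy":-0.266, "finger_gap":1}
    - {"dx":-0.84, "dy":-0.266, "finger_gap":1}
    - {"dx":-0.84, "dy":-0.266, "finger_gap":1}
    - {"dx":-0.84, "dy":-0.266, "finger_gap":1}
    - {"dx":-0.84, "dy":-0.266, "finger_gap":1}
    - {"dx":-0.84, "dy":-0.266, "finger_gap":1}
    - {"dx":-0.84, "dy":-0.266, "finger_gap":1}
    - {"finger_gap":1}
    - {"finger_gap":1}
    - {"finger_gap":1}

```text
t: 24.5
eef_pos: [0.4019, -0.3682, 0.2275]
tool_rot: [-0.001, 0.628, 0.778, 0.0]
contact_force: [1.0, -0.1, 0.1]
gripper_width: 0.999
grasp_force: 0.0
```

```bash
python3 -c "
from h import *
to(.3998,-.371,.036,1.779)"
```

```text
pos [ 0.4019 -0.3682  0.2275] yaw 1.784 turn 0.005 shift [-0.0023 -0.0026  0.1915]
```

In the tool's units: 0.04 m is 0.8, 0.02 m is 0.4, 0.004 rad is 0.016.

creep_tool:
  offsets:
    - {"dx":-0.046, "dy":-0.052, "spin":0.016, "finger_gap":1}
    - {"dz":0.8, "finger_gap":1}
    - {"dz":0.8, "finger_gap":1}
    - {"dz":0.8, "finger_gap":1}
    - {"dz":0.8, "finger_gap":1}
    - {"dz":0.4, "finger_gap":1}
    - {"dz":0.2, "finger_gap":1}
    - {"finger_gap":1}
    - {"finger_gap":1}
  clamp_n: 50

```text
t: 25.4
eef_pos: [0.3995, -0.3729, 0.0391]
tool_rot: [0.001, 0.63, 0.776, 0.0]
contact_force: [0.1, -0.0, 0.6]
gripper_width: 0.997
grasp_force: 0.0
```

```bash
python3 -c "
from h import *
to(.3998,-.371,.0355,1.779)"
```

```text
pos [ 0.3995 -0.3729  0.0391] yaw 1.777 turn -0.002 shift [0.0018 0.0007 0.0036]
```

The rows are not in the units I measure in: shifts go in shares of 50 mm and turns go in units of 0.25 rad. I convert before sending: 0.003 m is 0.06, 0.0018 m is 0.036.

creep_tool:
  offsets:
    - {"dx":0.036, "dz":0.06, "finger_gap":1}
    - {"finger_gap":1}
    - {"finger_gap":0}
    - {"finger_gap":0}
    - {"finger_gap":0}
    - {"finger_gap":0}
    - {"finger_gap":0}
    - {"finger_gap":0}

```text
t: 26.2
eef_pos: [0.3987, -0.3711, 0.0359]
tool_rot: [0.0, 0.631, 0.776, 0.0]
contact_force: [-0.5, 1.6, 7.7]
gripper_width: 0.688
grasp_force: 50.9
```

creep_tool:
  offsets:
    - {"finger_gap":0}

```text
t: 26.3
eef_pos: [0.3987, -0.3711, 0.0359]
tool_rot: [0.0, 0.631, 0.776, 0.0]
contact_force: [-0.5, 1.8, 7.3]
gripper_width: 0.689
grasp_force: 50.9
```

In the tool's units: -0.04 m is -0.8, -0.02 m is -0.4.

creep_tool:
  offsets:
    - {"dz":-0.4, "finger_gap":0}
    - {"dz":-0.8, "finger_gap":0}
    - {"dz":-0.8, "finger_gap":0}
    - {"dz":-0.8, "finger_gap":0}
    - {"dz":-0.4, "finger_gap":0}
    - {"finger_gap":0}

```text
t: 26.9
eef_pos: [0.3994, -0.3721, 0.1976]
tool_rot: [0.003, 0.631, 0.776, 0.001]
contact_force: [0.3, 0.3, -2.8]
gripper_width: 0.69
grasp_force: 53.3
```

```bash
python3 -c "
from h import *
to(.6065,-.0463,.037,1.779)"
```

```text
pos [ 0.3994 -0.3721  0.1976] yaw 1.777 turn -0.002 shift [0.2759 0.27   0.1606]
```

In the tool's units: 0.03 m is 0.6, 0.025 m is 0.5, -0.002 rad is -0.008.

creep_tool:
  offsets:
    - {"dx":0.4, "dy":0.4, "spin":-0.008, "finger_gap":0}
    - {"dx":0.6, "dy":0.6, "finger_gap":0}
    - {"dx":0.6, "dy":0.6, "finger_gap":0}
    - {"dx":0.6, "dy":0.6, "finger_gap":0}
    - {"dx":0.6, "dy":0.6, "finger_gap":0}
    - {"dx":0.6, "dy":0.6, "finger_gap":0}
    - {"dx":0.6, "dy":0.6, "finger_gap":0}
    - {"dx":0.6, "dy":0.6, "finger_gap":0}
    - {"dx":0.6, "dy":0.5, "finger_gap":0}
    - {"dx":0.3, "dy":0.3, "finger_gap":0}
    - {"dz":0.6, "finger_gap":0}
    - {"dz":0.6, "finger_gap":0}
    - {"dz":0.6, "finger_gap":0}
    - {"dz":0.4, "finger_gap":0}
    - {"finger_gap":0}
    - {"finger_gap":0}

```text
t: 28.5
eef_pos: [0.6051, -0.047, 0.0846]
tool_rot: [-0.0, 0.63, 0.776, -0.001]
contact_force: [0.1, 0.1, -3.0]
gripper_width: 0.691
grasp_force: 53.1
```

```bash
python3 -c "
from h import *
to(.6065,-.0463,.037,1.779)"
```

```text
pos [ 0.6051 -0.047   0.0846] yaw 1.778 turn -0.001 shift [0.0004 0.0016 0.0476]
```

In the tool's units: 0.02 m is 0.4, 0.015 m is 0.3.

creep_tool:
  offsets:
    - {"dy":0.03, "dz":0.4, "finger_gap":0}
    - {"dz":0.3, "finger_gap":0}
    - {"dz":0.14, "finger_gap":0}
    - {"dz":0.06, "finger_gap":0}
    - {"finger_gap":0}
    - {"finger_gap":0}

```text
t: 29.1
eef_pos: [0.6076, -0.046, 0.0407]
tool_rot: [0.0, 0.63, 0.777, 0.0]
contact_force: [-0.2, -0.4, -2.8]
gripper_width: 0.689
grasp_force: 53.2
```

```bash
python3 -c "
from h import *
to(.6065,-.0463,.037,1.779)"
```

```text
pos [ 0.6076 -0.046   0.0407] yaw 1.779 turn -0.000 shift [-0.0001 -0.0012  0.0037]
```

In the tool's units: 0.002 m is 0.04, -0.001 m is -0.02.

creep_tool:
  offsets:
    - {"dy":-0.02, "dz":0.04, "finger_gap":0}
    - {"dz":0.02, "finger_gap":0}
    - {"dz":0.01, "finger_gap":0}
    - {"finger_gap":0}
    - {"finger_gap":0}

```text
t: 29.6
eef_pos: [0.6062, -0.046, 0.037]
tool_rot: [-0.0, 0.63, 0.777, 0.0]
contact_force: [-3.2, 1.8, 3.7]
gripper_width: 0.689
grasp_force: 53.7
```

```bash
python3 -c "
from h import *
to(.6065,-.0463,.037,1.779)"
```

```text
pos [ 0.6062 -0.046   0.037 ] yaw 1.779 turn -0.000 shift [-0.0003  0.0002 -0.    ]
```

Touching down with 3.7 N. I'll open, rise, and go for the bottle, which was released at (0.5215,-0.3587,0.0627).

In the tool's units: -0.04 m is -0.8, -0.03 m is -0.6.

creep_tool:
  offsets:
    - {"finger_gap":0.8}
    - {"finger_gap":1}
    - {"finger_gap":1}
    - {"finger_gap":1}
    - {"dz":-0.6, "finger_gap":1}
    - {"dz":-0.8, "finger_gap":1}
    - {"dz":-0.8, "finger_gap":1}
    - {"dz":-0.8, "finger_gap":1}
    - {"dz":-0.8, "finger_gap":1}
    - {"finger_gap":1}

```text
t: 30.6
eef_pos: [0.6094, -0.0471, 0.2323]
tool_rot: [0.004, 0.63, 0.776, 0.003]
contact_force: [0.9, -0.5, -1.1]
gripper_width: 0.999
grasp_force: 0.0
```

```bash
python3 -c "
from h import *
to(.5215,-.3587,.0625,1.779)"
```

```text
pos [ 0.6094 -0.0471  0.2323] yaw 1.778 turn -0.001 shift [-0.2867 -0.1504  0.1698]
```

creep_tool:
  offsets:
    - {"dx":-0.8, "dy":-0.42, "finger_gap":1}
    - {"dx":-0.8, "dy":-0.42, "finger_gap":1}
    - {"dx":-0.8, "dy":-0.42, "finger_gap":1}
    - {"dx":-0.8, "dy":-0.42, "finger_gap":1}
    - {"dx":-0.8, "dy":-0.42, "finger_gap":1}
    - {"dx":-0.8, "dy":-0.42, "finger_gap":1}
    - {"dx":-0.8, "dy":-0.42, "finger_gap":1}
    - {"dx":-0.14, "dy":-0.06, "finger_gap":1}
    - {"finger_gap":1}
    - {"finger_gap":1}
    - {"finger_gap":1}

```text
t: 31.7
eef_pos: [0.5199, -0.3556, 0.2261]
tool_rot: [-0.001, 0.629, 0.778, 0.0]
contact_force: [0.4, 0.0, -0.5]
gripper_width: 0.998
grasp_force: 0.0
```

```bash
python3 -c "
from h import *
to(.5215,-.3587,.0625,1.779)"
```

```text
pos [ 0.5199 -0.3556  0.2261] yaw 1.782 turn 0.003 shift [-0.0034  0.001   0.1636]
```

In the tool's units: 0.04 m is 0.8, 0.025 m is 0.5, 0.002 rad is 0.008.

creep_tool:
  offsets:
    - {"dx":-0.068, "dy":0.02, "spin":0.008, "finger_gap":1}
    - {"dz":0.8, "finger_gap":1}
    - {"dz":0.8, "finger_gap":1}
    - {"dz":0.8, "finger_gap":1}
    - {"dz":0.5, "finger_gap":1}
    - {"dz":0.24, "finger_gap":1}
    - {"dz":0.08, "finger_gap":1}
    - {"finger_gap":1}
    - {"finger_gap":1}
  clamp_n: 40

```text
t: 32.6
eef_pos: [0.5213, -0.3616, 0.0671]
tool_rot: [0.001, 0.631, 0.776, 0.0]
contact_force: [-0.2, 0.4, -0.3]
gripper_width: 1.001
grasp_force: 0.0
```

```bash
python3 -c "
from h import *
to(.5215,-.3587,.0625,1.779)"
```

```text
pos [ 0.5213 -0.3616  0.0671] yaw 1.777 turn -0.002 shift [0.0028 0.0008 0.0046]
```

creep_tool:
  offsets:
    - {"dx":0.056, "dy":0.01, "dz":0.08, "spin":-0.008, "finger_gap":1}
    - {"finger_gap":1}
    - {"finger_gap":0}
    - {"finger_gap":0}
    - {"finger_gap":0}
    - {"finger_gap":0}
    - {"finger_gap":0}
    - {"finger_gap":0}
    - {"finger_gap":0}

```text
t: 33.5
eef_pos: [0.5203, -0.3584, 0.062]
tool_rot: [0.0, 0.63, 0.777, 0.0]
contact_force: [-1.0, -0.5, 4.7]
gripper_width: 0.526
grasp_force: 40.9
```

creep_tool:
  offsets:
    - {"dz":-0.4, "finger_gap":0}
    - {"dz":-0.8, "finger_gap":0}
    - {"dz":-0.8, "finger_gap":0}
    - {"dz":-0.6, "finger_gap":0}
    - {"finger_gap":0}
    - {"finger_gap":0}

```text
t: 34.1
eef_pos: [0.5204, -0.3577, 0.1913]
tool_rot: [0.0, 0.63, 0.777, 0.0]
contact_force: [-0.6, 0.9, -1.9]
gripper_width: 0.527
grasp_force: 41.4
```

```bash
python3 -c "
from h import *
to(.5909,.0347,.0635,1.779)"
```

```text
pos [ 0.5204 -0.3577  0.1913] yaw 1.779 turn 0.000 shift [0.3693 0.1501 0.1278]
```

In the tool's units: 0.04 m is 0.8, 0.03 m is 0.6.

creep_tool:
  offsets:
    - {"dx":0.6, "dy":0.24, "finger_gap":0}
    - {"dx":0.8, "dy":0.32, "finger_gap":0}
    - {"dx":0.8, "dy":0.32, "finger_gap":0}
    - {"dx":0.8, "dy":0.32, "finger_gap":0}
    - {"dx":0.8, "dy":0.32, "finger_gap":0}
    - {"dx":0.8, "dy":0.32, "finger_gap":0}
    - {"dx":0.8, "dy":0.32, "finger_gap":0}
    - {"dx":0.8, "dy":0.32, "finger_gap":0}
    - {"dx":0.8, "dy":0.32, "finger_gap":0}
    - {"dx":0.38, "dy":0.2, "finger_gap":0}
    - {"finger_gap":0}
    - {"finger_gap":0}
    - {"finger_gap":0}

```text
t: 35.4
eef_pos: [0.5899, 0.0323, 0.1906]
tool_rot: [-0.0, 0.631, 0.776, -0.001]
contact_force: [-0.2, -1.1, -2.0]
gripper_width: 0.526
grasp_force: 41.4
```

```bash
python3 -c "
from h import *
to(.5906,.0347,.063,1.779)"
```

```text
pos [0.5899 0.0323 0.1906] yaw 1.777 turn -0.002 shift [0.0022 0.0011 0.1276]
```

In the tool's units: 0.04 m is 0.8, 0.03 m is 0.6.

creep_tool:
  offsets:
    - {"dx":0.04, "dy":0.02, "dz":0.6, "finger_gap":0}
    - {"dz":0.8, "finger_gap":0}
    - {"dz":0.6, "finger_gap":0}
    - {"dz":0.3, "finger_gap":0}
    - {"dz":0.12, "finger_gap":0}
    - {"dz":0.04, "finger_gap":0}
    - {"finger_gap":0}
    - {"finger_gap":0}

```text
t: 36.2
eef_pos: [0.5924, 0.0361, 0.0699]
tool_rot: [0.001, 0.63, 0.777, 0.001]
contact_force: [-0.6, 0.0, -0.9]
gripper_width: 0.526
grasp_force: 41.4
```

```bash
python3 -c "
from h import *
to(.5906,.0347,.063,1.779)"
```

```text
pos [0.5924 0.0361 0.0699] yaw 1.779 turn -0.000 shift [-0.0009 -0.0021  0.0069]
```

creep_tool:
  offsets:
    - {"dx":-0.02, "dy":-0.04, "dz":0.08, "finger_gap":0}
    - {"dz":0.02, "finger_gap":0}
    - {"dz":0.02, "finger_gap":0}
    - {"finger_gap":0}
    - {"finger_gap":0}

```text
t: 36.7
eef_pos: [0.5896, 0.0347, 0.063]
tool_rot: [-0.0, 0.63, 0.777, 0.0]
contact_force: [-1.9, 0.7, 4.7]
gripper_width: 0.528
grasp_force: 41.9
```

```bash
python3 -c "
from h import *
to(.5906,.0347,.063,1.779)"
```

```text
pos [0.5896 0.0347 0.063 ] yaw 1.779 turn -0.000 shift [-0.0002  0.001  -0.    ]
```

creep_tool:
  offsets:
    - {"finger_gap":0.7}
    - {"finger_gap":1}
    - {"finger_gap":1}
    - {"finger_gap":1}
    - {"dz":-0.6, "finger_gap":1}
    - {"dz":-0.8, "finger_gap":1}
    - {"dz":-0.8, "finger_gap":1}
    - {"dz":-0.8, "finger_gap":1}
    - {"dz":-0.4, "finger_gap":1}
    - {"finger_gap":1}
    - {"finger_gap":1}
    - {"finger_gap":1}

```text
t: 37.9
eef_pos: [0.5888, 0.0349, 0.2313]
tool_rot: [-0.001, 0.63, 0.777, -0.001]
contact_force: [-0.5, 0.1, -0.3]
gripper_width: 1.002
grasp_force: 0.0
```

Run:
```python
from h import *
T=pose(); im=eyes.read_camera('wrist'); cv2.imwrite('pics/w7.png',im); np.save('w7.npy',T); print(T[:3,3])
cv2.imwrite('pics/w7c.png',cv2.resize(im[150:320,220:390],None,fx=3.5,fy=3.5,interpolation=cv2.INTER_CUBIC))
top=eyes.read_camera('top'); cv2.imwrite('pics/t7.png',top)
```

```text
[0.58883428 0.03489971 0.23127369]
```

View pics/w7c.png

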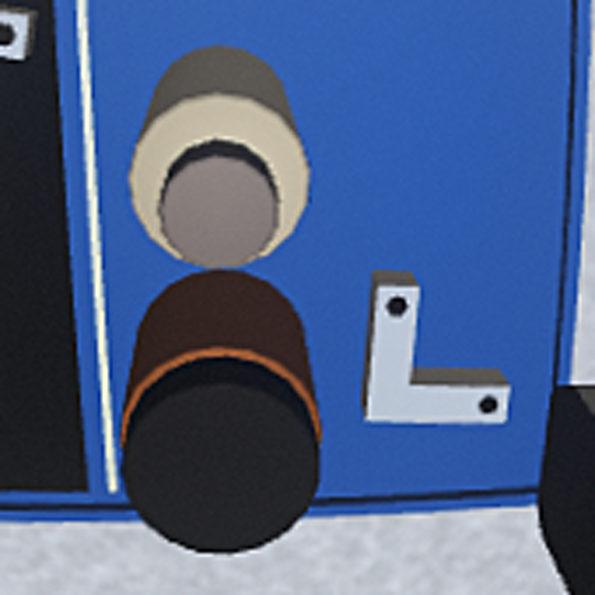

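The view shows the jar lid centred at crop (220,468) and the bottle cap at (219,210). Allowing for the small camera shift, both are within about 1–2 mm of where they stood. The L bracket hasn't moved.

```bash
python3 -c "
from station import bot
print(bot.hand_in())"
```

```text
the job is handed in; nothing more can be done
None
```

I handed the job in at about 38 s: the T bracket lies flat in the middle of the balance pan, the jar and bottle are back within about 1–2 mm of where they stood, and I left the L bracket and both samples alone.

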